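# Lay out the microscopy accessory tray

### The job

Fill the divided grey tray beside the microscope, so that everything stands next to what it is used with: the small brown oil bottle in the round well between the two large bottles that already stand in the back row (the one farther from the robot), the black objective can in the round well in front of the oil, the black eyepiece in the rectangular pocket in front of the tall white cleaner bottle, and in the pocket in front of the large brown mounting-medium bottle the two cover-glass boxes, one squarely on top of the other (either one below). Set each thing down upright in the middle of its place and right down on the tray's floor, leave the two large bottles standing in their wells, and let go of everything.

Things in the scene. Friction and masses are not known exactly. Their poses are not given: they have to be found in the camera images.
- tray: Fixed grey tray 172 x 258 mm. Origin: underside centre, x to the back row, y left. Floor 8 mm up. Wells at (x, y) mm: back (42, 85), (42, -85) bore 60, (42, 0) bore 42; front (-42, 0) bore 50; collars 3 thick, top 22 up. Front pockets (-42, 85), (-42, -85): 64 along x, 44 along y, ribs (top 16 up) at the corners only, sides open 40 mm mid-way for fingers along y. Edge bead 12.5 high.
- cleaner: Tall white cleaner bottle with a blue cap, 52 mm diameter, 150 mm high; stands loose in the back row's left or right well (this changes). Do not move it. Origin: centre of its underside, z up its axis.
- medium: Large brown bottle of mounting medium with a white cap, 46 mm diameter, 106 mm high; stands loose in the other outer well of the back row. Do not move it. Origin: centre of its underside, z up its axis.
- oil: Small brown oil bottle with a black cap, standing, like the other loose things, on a flat grey mat 2 mm thick; body 30 mm diameter up to 58 mm, narrower cap (16 mm) above it, 73 mm high in all, about 50 g. Origin: centre of its underside, z up its axis.
- objective_can: Black screw-top objective can, standing; 34 mm diameter up to 40 mm, 38 mm diameter from there to its top at 60 mm, about 70 g. Origin: centre of its underside, z up its axis.
- eyepiece: Black spare eyepiece standing on its end, a shorter cylinder 34 mm in diameter and 42 mm high, about 110 g. Origin: centre of its underside, z up its axis.
- glass_box_1: Flat cover-glass box with a white lid, 32 mm along its x, 54 mm along its y, 15 mm high, 30 g. Origin: centre of its underside. In a pocket its long side (y) lies along the tray's x. Starts on the mat.
- glass_box_2: Flat cover-glass box with a blue-green lid, otherwise the same: 32 mm along its x, 54 mm along its y, 15 mm high, 30 g. Origin: centre of its underside.
Not all that is in view belongs to the job. Leave any red or yellow look-alike of the glass_box_1 alone.

How it is judged:
By the outcome, as a careful person would: the job done as asked, in the order asked, and still so for the second after the job is handed in, with the robot touching nothing.
It also fails if it takes over 141 s, if anything falls off the work surface, if the arm or the gripper's body presses on something with over 40 N, if the wrist force passes 120 N, or if a joint passes its speed limit or range.

### The arm

A 6-joint arm with a two-finger parallel gripper is mounted at the origin on a cart in front of the work surface, level with it; the furniture and walls round the work are solid. World frame = base frame: x ahead of the robot, y to its left, z up, the work surface at z = 0. Lengths are in m, angles in rad, forces in N, time in s.
With the tool pointing down it reaches from about 0.35 to 0.85 m from the base axis. Payload 8.1 kg.
Tool frame: the origin (TCP) lies midway between the tips of the shut fingers; the grasp point (between the pads) lies arm.grasp_offset behind it (arm.grasp_offset is the distance from the TCP to the grasp point, in m); z points along the fingers, y is the line along which they close (so a half turn about z gives the same grasp; the last joint's range is limited). The gripper opens to 85 mm and grips with 20 to 120 N. Pads are 22 mm wide; open, the fingers measure 114 mm over their backs; the gripper's body (76 mm by 85 mm) begins 54 mm behind the grasp point. The pads swing forward as they close: fully open they stand 13 mm farther back than shut.
Start: joints at [-1.364, 0.13, 1.488, -0, 1.523, -0.085], TCP at [0.173, -0.575, 0.231] pointing down, gripper open.
Joint ranges: [-2.96, 2.96], [-0.89, 2.26], [0.02, 2.5], [-1.34, 4.48], [0, 2.73], [-2.66, 2.66]. Speed limits (rad/s): [2.39, 2.39, 2.79, 3.14, 3.14, 3.14].

### API

Orientations are given as a 3x3 rotation matrix whose columns are the frame's x, y, z axes.
In Python, from station import arm, effector, inverse_kinematics, state, viewer, ticket, finder gives the robot as it stands. The module is installed in compiled form; this text tells all that it offers. Calls block until the motion is done:
- arm.move_ptp(position, orientation): joint-space move of the TCP to a pose.
- arm.move_linear(position, rotation=None, velocity=0.15): straight line of the TCP; rotation=None keeps the orientation; velocity is the mean speed in m/s.
- arm.set_joints(angles): joint-space move.
- effector.move_gripper(opening, squeeze=None): opening from 0.0 (shut) to 1.0 (fully open); squeeze is the grip in N (None keeps the last); returns when the fingers have stopped.
- arm.sleep(seconds).
- inverse_kinematics(position, orientation): joint angles nearest the present ones, or None.
- state(): the state.
- viewer.read_camera(name): name is "scene" or "side" or "wrist"; returns the picture (480x640x3 uint8, red, green, blue); there is no depth.
- viewer.calibration(name): a dict with "intrinsics" (3x3 intrinsics, pixels), "rvec" (rotation vector, rad) and "tvec" (3), from world to camera coordinates, as OpenCV has them. Camera axes: x right, y down, z forward; pixel columns grow to the right and rows downward; lengths in m; the calibration is good to about 2 mm. The wrist camera is an equidistant fisheye: a pixel r from the principal point sees the ray r / f radians off the axis. A picture is of the moment at which its call begins: read the wrist's pose just before it. calibration takes no time and is no camera call; for the wrist camera it gives the pose at the moment of the call.
A pose or a line that the arm cannot do raises arm.IKError and nothing moves.
- ticket.sign_off(): hands the job in; it is judged then, once.
Trained networks look in the newest picture that a camera, given by its name, has taken for a name from the list of things; names that differ only in an ending like _2 or _b are one class to them, and where a whole thing is asked for, a point or a joint stands for the part that bears it (a point fixed in the world has none). Each returns a list of dicts, best first, with "score" (0 to 1); they miss things now and then, are a little off and sometimes report something else, mostly with a low value. They report only what shows in the picture. A call takes as long as a camera call. They do not tell look-alikes from the thing itself.
- finder.find_in(camera, name): "bbox" ([left, top, right, bottom] in pixels, round what is visible of it).
The state is a dict: "time_s": time; "joints": joint angles; "joint_vel": joint speeds; "joint_torque": joint torques, N m; "ee_pos": TCP position; "orientation": TCP orientation; "ft_force": force on the tool from outside, world axes, zero at the start; "wrist_torque": the same for the moment, N m; "width": opening from 0.0 (shut) to 1.0 (fully open); "finger_force": force on a finger pad.
Only numpy, scipy, OpenCV 4.12 (cv2) and the standard library are available. Lean on these libraries where they do the work, as an engineer would, in place of code of your own. Each camera call takes 0.05 s, during which the arm holds its last target. There are 200 camera calls.

## Working session

There is one attempt and no reset: what is moved stays moved. The work goes in short steps, each a Python script; the robot and the scene stay as the last script left them, time stands still between calls to the robot, and variables do not carry over. Pictures are saved under pics/ and viewed, at most 14 in all, crops included, and the job is handed in when it is done.

```bash
mkdir -p pics; ls
cat > h.py <<'E'
import numpy as np, cv2
from station import arm, effector, inverse_kinematics, state, viewer, ticket, finder
def snap(cam,fn=None):
    im=viewer.read_camera(cam)
    if fn: cv2.imwrite('pics/'+fn,im[:,:,::-1])
    return im
def ray(cam,u,v,cal=None):
    c=cal or viewer.calibration(cam)
    K=np.array(c['intrinsics']);R=cv2.Rodrigues(np.array(c['rvec'],float))[0];t=np.array(c['tvec'],float).ravel()
    x=(u-K[0,2])/K[0,0];y=(v-K[1,2])/K[1,1]
    if cam=='wrist':
        r=np.hypot(x,y);d=np.array([x/r*np.sin(r),y/r*np.sin(r),np.cos(r)]) if r>1e-9 else np.array([0,0,1.])
    else: d=np.array([x,y,1.])
    return -R.T@t,R.T@d
def at_z(cam,u,v,z,cal=None):
    o,d=ray(cam,u,v,cal);return o+d*(z-o[2])/d[2]
def proj(cam,P,cal=None):
    c=cal or viewer.calibration(cam)
    K=np.array(c['intrinsics']);R=cv2.Rodrigues(np.array(c['rvec'],float))[0];t=np.array(c['tvec'],float).ravel()
    p=np.atleast_2d(P)@R.T+t
    if cam=='wrist':
        q=np.hypot(p[:,0],p[:,1]);th=np.arctan2(q,p[:,2]);s=th/np.maximum(q,1e-9)
        x,y=p[:,0]*s,p[:,1]*s
    else: x,y=p[:,0]/p[:,2],p[:,1]/p[:,2]
    return np.c_[K[0,0]*x+K[0,2],K[1,1]*y+K[1,2]]
E
python3 - <<'E'
from h import *
np.set_printoptions(precision=3,suppress=True)
for c in('scene','side','wrist'):
    snap(c,c+'0.png')
    k=viewer.calibration(c);print(c,np.array(k['intrinsics']).tolist(),ray(c,320,240))
for n in['tray','cleaner','medium','oil','objective_can','eyepiece','glass_box_1']:
  for c in('scene','side'):
    print(n,c,[(np.round(d['bbox']).tolist(),round(d['score'],2)) for d in finder.find_in(c,n)][:5])
s=state();print(s['time_s'],arm.grasp_offset,s['ft_force'],s['width'])
E
```

```text
pics
scene [[589.3032495431554, 0.0, 328.6283145286175], [0.0, 589.3032495431554, 250.1369812688539], [0.0, 0.0, 1.0]] (array([-0.183,  1.127,  1.061]), array([ 0.476, -0.591, -0.652]))
side [[483.75320243603966, 0.0, 323.73274046893096], [0.0, 483.75320243603966, 237.41753196418514], [0.0, 0.0, 1.0]] (array([-0.096,  1.07 ,  0.624]), array([ 0.519, -0.703, -0.486]))
wrist [[371.64829954431775, 0.0, 324.0161316315069], [0.0, 371.64829954431775, 237.9902383631334], [0.0, 0.0, 1.0]] (array([ 0.235, -0.556,  0.373]), array([-0.255, -0.063, -0.965]))
tray scene [([327.0, 167.0, 425.0, 217.0], 0.79)]
tray side [([322.0, 183.0, 415.0, 224.0], 0.81)]
cleaner scene [([337.0, 153.0, 355.0, 197.0], 0.65)]
cleaner side [([333.0, 159.0, 352.0, 204.0], 0.91), ([321.0, 185.0, 415.0, 225.0], 0.65)]
medium scene [([378.0, 143.0, 395.0, 176.0], 0.74)]
medium side [([369.0, 159.0, 384.0, 187.0], 0.77), ([368.0, 243.0, 386.0, 278.0], 0.38)]
oil scene [([370.0, 263.0, 380.0, 290.0], 0.82)]
oil side [([369.0, 244.0, 384.0, 279.0], 0.88)]
objective_can scene [([349.0, 236.0, 362.0, 261.0], 0.61)]
objective_can side [([338.0, 225.0, 355.0, 252.0], 0.88)]
eyepiece scene [([315.0, 258.0, 326.0, 274.0], 0.45)]
eyepiece side [([308.0, 244.0, 326.0, 267.0], 0.74)]
glass_box_1 scene [([320.0, 297.0, 347.0, 317.0], 0.84), ([286.0, 368.0, 299.0, 389.0], 0.82), ([254.0, 404.0, 276.0, 429.0], 0.81), ([285.0, 295.0, 310.0, 315.0], 0.77), ([328.0, 165.0, 426.0, 219.0], 0.2)]
glass_box_1 side [([271.0, 339.0, 289.0, 368.0], 0.69), ([231.0, 376.0, 260.0, 407.0], 0.68), ([272.0, 280.0, 300.0, 298.0], 0.59), ([316.0, 279.0, 346.0, 297.0], 0.57)]
0.85 0.0187 [ 0.424 -0.64  -0.854] 1.001069991749085
```

Run:
```python
import cv2
a=cv2.imread('pics/scene0.png')[130:450,220:460];cv2.imwrite('pics/c1.png',cv2.resize(a,None,fx=1.85,fy=1.85,interpolation=2))
```

```text
(no output)
```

View pics/scene0.png

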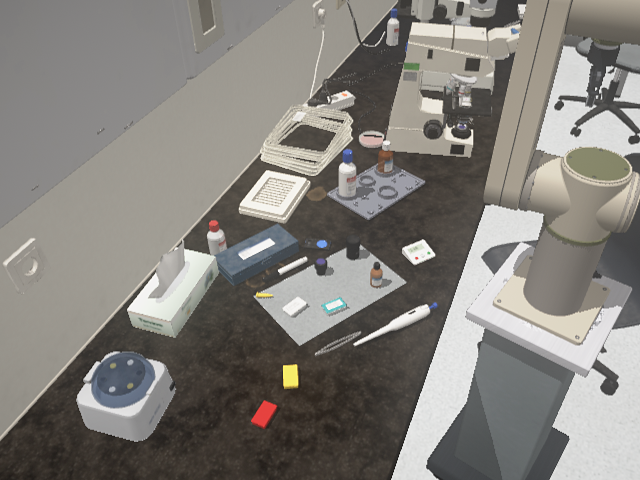

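View pics/side0.png

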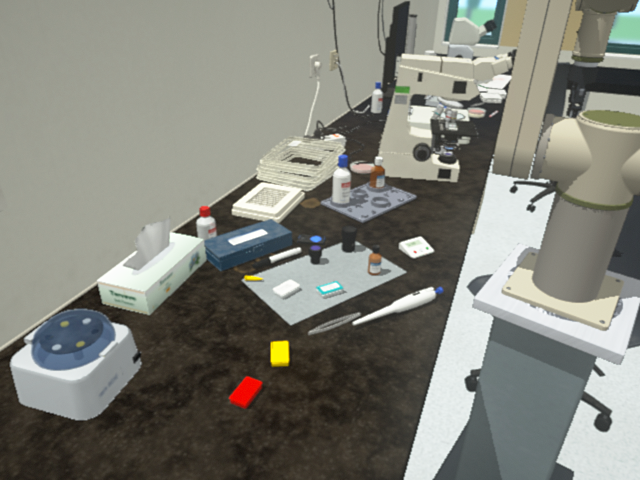

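View pics/wrist0.png

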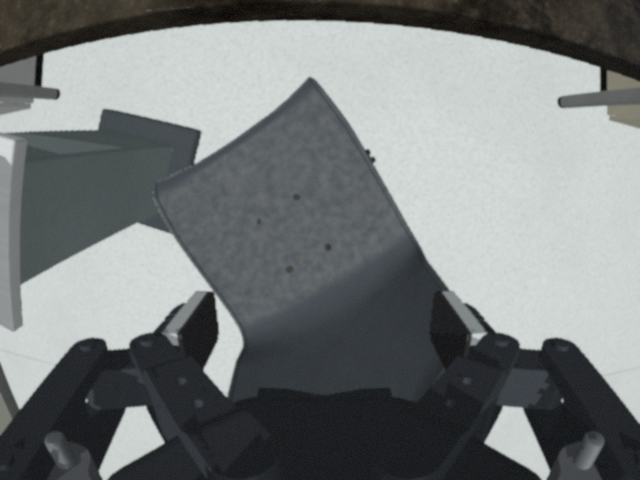

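Pictures: on the mat are the oil (376,275), can (353,248), eyepiece (320,266), white box (295,306) and blue-green box (334,306). The yellow (290,376) and red (263,414) boxes off the mat are decoys. The tray is at about (376,190), with the cleaner (347,173) and the medium (386,158) in its back row. Next I'll get rough positions, then look down with the wrist camera.

Run:
```python
from h import *
np.set_printoptions(precision=3,suppress=True)
def p(c,b,z): return at_z(c,(b[0]+b[2])/2,(b[1]+b[3])/2,z)
for n,z,bs,bd in [('cleaner',.083,[337,153,355,197],[333,159,352,204]),('medium',.061,[378,143,395,176],[369,159,384,187]),
 ('oil',.038,[370,263,380,290],[369,244,384,279]),('can',.032,[349,236,362,261],[338,225,355,252]),('eye',.023,[315,258,326,274],[308,244,326,267]),
 ('white',.01,[285,295,310,315],[272,280,300,298]),('teal',.01,[320,297,347,317],[316,279,346,297]),('tray',.01,[327,167,425,217],[322,183,415,224])]:
    print(n,p('scene',bs,z),p('side',bd,z))
for n,u,v in [('l',329,191),('f',374,217),('r',425,182),('b',385,160),('matL',254,294),('matF',300,343),('matR',405,283),('matB',362,246),('bluecap',322,244),('pen',293,265),('pip',400,320),('scopefoot',390,152),('scopefoot2',470,155),('navy',257,265),('timer',418,250)]: print(n,at_z('scene',u,v,.008))
R=state()['orientation'];print(R)
print(np.array(viewer.calibration('wrist')['tvec']))
```

```text
cleaner [ 0.648 -0.035  0.083] [ 0.644 -0.038  0.083]
medium [ 0.615 -0.202  0.061] [ 0.632 -0.213  0.061]
oil [0.369 0.228 0.038] [0.366 0.221 0.038]
can [0.472 0.165 0.032] [0.489 0.165 0.032]
eye [0.511 0.266 0.023] [0.505 0.267 0.023]
white [0.48  0.398 0.01 ] [0.484 0.406 0.01 ]
teal [0.406 0.351 0.01 ] [0.409 0.341 0.01 ]
tray [ 0.584 -0.102  0.01 ] [ 0.583 -0.094  0.01 ]
l [ 0.704 -0.025  0.008]
f [0.523 0.    0.008]
r [ 0.493 -0.237  0.008]
b [ 0.66  -0.268  0.008]
matL [0.592 0.432 0.008]
matF [0.402 0.484 0.008]
matR [0.311 0.176 0.008]
matB [0.479 0.124 0.008]
bluecap [0.571 0.182 0.008]
pen [0.581 0.293 0.008]
pip [0.255 0.289 0.008]
scopefoot [ 0.673 -0.317  0.008]
scopefoot2 [ 0.452 -0.456  0.008]
navy [0.657 0.349 0.008]
timer [0.349 0.048 0.008]
[[ 0.958  0.288 -0.   ]
 [ 0.288 -0.958 -0.   ]
 [-0.     0.    -1.   ]]
[-0.599 -0.033  0.379]
```

View pics/c1.png

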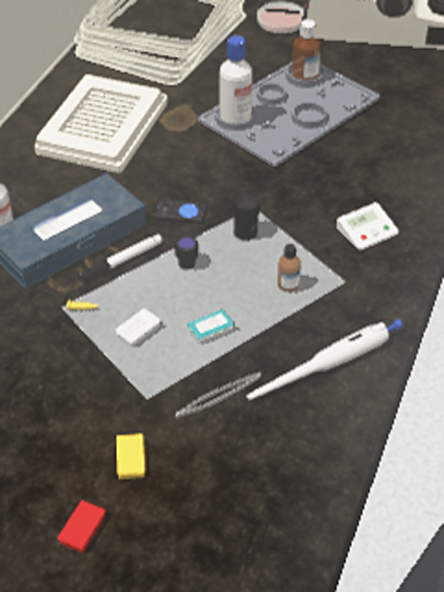

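```bash
cat >> h.py <<'E'
def Rz(deg):
    c,s=np.cos(np.radians(deg)),np.sin(np.radians(deg)); return np.array([[c,s,0],[s,-c,0],[0,0,-1.]])
E
python3 - <<'E'
from h import *
import json
def save(c,k): json.dump({a:np.array(b).tolist() for a,b in c.items()},open('pics/'+k,'w'))
a=-1.28
arm.move_linear([.42*np.cos(a),.42*np.sin(a),.33],velocity=.4)
arm.move_ptp([.50,-.12,.34],Rz(0)); arm.sleep(.3)
c=viewer.calibration('wrist');snap('wrist','wt.png');save(c,'wt.json')
arm.move_ptp([.43,.27,.30],Rz(60)); arm.sleep(.3)
c=viewer.calibration('wrist');snap('wrist','wm.png');save(c,'wm.json')
for n in['oil','objective_can','eyepiece','glass_box_1']:
    print(n,[(np.round(d['bbox']).tolist(),round(d['score'],2)) for d in finder.find_in('wrist',n)][:5])
print(state()['time_s'])
E
```

```text
oil [([290.0, 246.0, 320.0, 282.0], 0.79)]
objective_can [([392.0, 234.0, 429.0, 277.0], 0.86), ([288.0, 246.0, 317.0, 280.0], 0.63)]
eyepiece [([375.0, 153.0, 405.0, 180.0], 0.83)]
glass_box_1 [([257.0, 122.0, 288.0, 174.0], 0.98), ([133.0, 12.0, 178.0, 40.0], 0.88), ([280.0, 46.0, 326.0, 98.0], 0.67)]
5.65
```

View pics/wt.png

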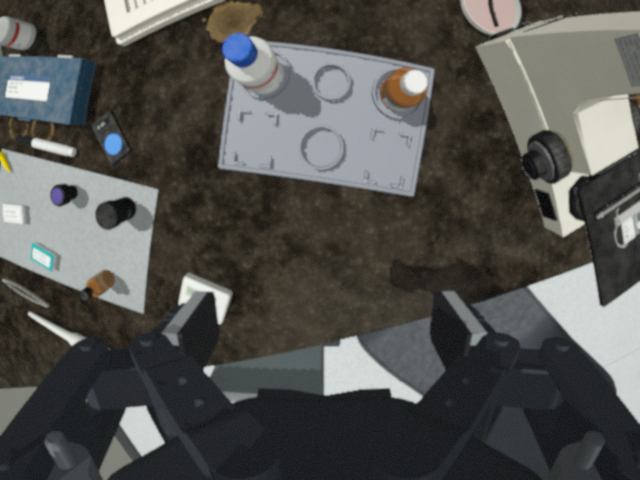

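View pics/wm.png

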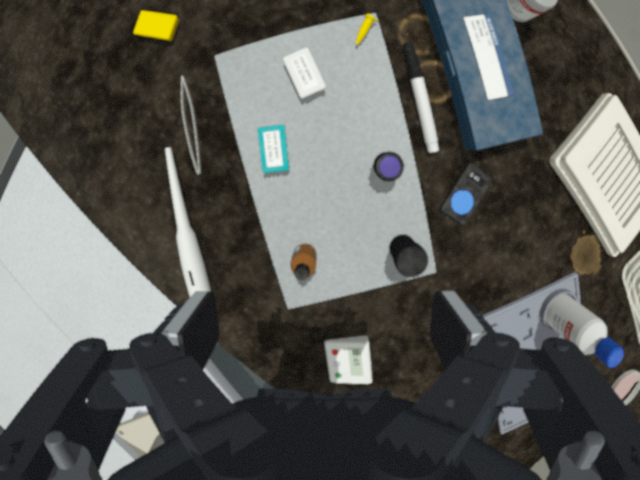

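Wrist views show the tray with corners near (243,41), (434,68), (413,196) and (219,168), and collars at (333,83) and (323,150). The cleaner is back left and the medium back right. On the mat: white box (304,73), teal box (273,149), eyepiece (389,166), can (408,255) and oil (303,262). The yellow one (156,25) is off the mat. I'll fit poses by matching silhouettes.

```bash
cat > fit.py <<'E'
from h import *
import json
from scipy.optimize import minimize, least_squares
L=lambda k:json.load(open('pics/'+k))
t=np.linspace(0,2*np.pi,40)
def cyl(x,y,prof):
    return np.vstack([np.c_[x+r*np.cos(t),y+r*np.sin(t),np.full(40,z)] for r,z in prof])
def box(x,y,a,z0):
    c,s=np.cos(a),np.sin(a);P=[]
    for z in(z0,z0+.015):
        for u,v in((-16,-27),(16,-27),(16,27),(-16,27)): P.append([x+(c*u-s*v)/1e3,y+(s*u+c*v)/1e3,z])
    return np.array(P)
S=6
def hullmask(P,cal,roi):
    q=proj('wrist',P,cal)-roi[:2]; m=np.zeros(((roi[3]-roi[1])*S,(roi[2]-roi[0])*S),np.uint8)
    cv2.fillConvexPoly(m,cv2.convexHull(np.round((q+.5)*S).astype(np.int32)),1)
    return m
def fit(mask,cal,roi,f,x0,step):
    m=cv2.resize(mask[roi[1]:roi[3],roi[0]:roi[2]].astype(np.float32),None,fx=S,fy=S,interpolation=1)>.5
    def cost(p):
        h=hullmask(f(p),cal,roi)>0; return 1-(h&m).sum()/max(1,(h|m).sum())
    sx=np.vstack([x0]+[np.array(x0)+np.eye(len(x0))[i]*step[i] for i in range(len(x0))])
    r=minimize(cost,x0,method='Nelder-Mead',options=dict(initial_simplex=sx,xatol=1e-5,fatol=1e-4)); return r.x,r.fun
PO=lambda p,z=.002:cyl(*p,[(.015,z),(.015,z+.058),(.008,z+.06),(.008,z+.073)])
PC=lambda p,z=.002:cyl(*p,[(.017,z),(.017,z+.04),(.019,z+.04),(.019,z+.06)])
PE=lambda p,z=.002:cyl(*p,[(.017,z),(.017,z+.042)])
def trayP(p):
    c,s=np.cos(p[2]),np.sin(p[2]); return lambda u,v,z:np.array([p[0]+(c*u-s*v)/1e3,p[1]+(s*u+c*v)/1e3,z/1e3])
E
cat > run1.py <<'E'
from fit import *
np.set_printoptions(precision=4,suppress=True)
im=cv2.imread('pics/wm.png');cal=L('wm.json');hsv=cv2.cvtColor(im,cv2.COLOR_BGR2HSV)
dark=((hsv[:,:,2]<85)|(hsv[:,:,1]>80)).astype(np.uint8)
white=((hsv[:,:,2]>205)).astype(np.uint8); teal=((hsv[:,:,1]>80)|(hsv[:,:,2]>205)).astype(np.uint8)
def clean(m,roi):
    n=np.zeros_like(m);n[roi[1]:roi[3],roi[0]:roi[2]]=m[roi[1]:roi[3],roi[0]:roi[2]]
    k,l,st,_=cv2.connectedComponentsWithStats(cv2.morphologyEx(n,cv2.MORPH_CLOSE,np.ones((5,5),np.uint8)));return (l==1+np.argmax(st[1:,4])).astype(np.uint8)
vis=cv2.resize(im,None,fx=S,fy=S,interpolation=cv2.INTER_CUBIC);res={}
for n,m,roi,f,x0,st in[('oil',dark,(280,235,330,292),PO,[.368,.225],[.006,.006]),('can',dark,(382,228,436,284),PC,[.48,.165],[.006,.006]),
  ('eye',dark,(368,146,412,192),PE,[.508,.266],[.006,.006]),
  ('white',white,(278,42,332,104),lambda p:box(*p,.002),[.482,.402,.0],[.006,.006,.2]),('teal',teal,(248,115,298,182),lambda p:box(*p,.002),[.407,.346,.0],[.006,.006,.2])]:
    mm=clean(m,roi)
    best=min((fit(mm,cal,roi,f,x0[:2]+([a] if len(x0)>2 else []),st) for a in([0,.8,1.6,2.4] if len(x0)>2 else [0])),key=lambda r:r[1])
    res[n]=best[0].tolist();print(n,best)
    h=hullmask(f(best[0]),cal,roi);cs,_=cv2.findContours(h,0,2)
    cv2.drawContours(vis,[c+np.array([roi[0]*S,roi[1]*S]) for c in cs],-1,(0,0,255),1)
crop=vis[35*S:290*S,240*S:440*S];cv2.imwrite('pics/fit1.png',cv2.resize(crop,None,fx=.39,fy=.39,interpolation=cv2.INTER_AREA))
# tray
cal=L('wt.json');im=cv2.imread('pics/wt.png')
obs=[((86,129,12.5),None),((86,-129,12.5),(434,68)),((-86,-129,12.5),(413,196)),((-86,129,12.5),(219,168)),((42,0,22),(333,83)),((-42,0,22),(323,150))]
obs=[o for o in obs if o[1]]
r=least_squares(lambda p:np.concatenate([proj('wrist',trayP(p)(*a),cal)[0]-b for a,b in obs]),[.595,-.13,-.16]);print(r.x,r.fun)
# refine on edges: image gradient along model curves
g=cv2.GaussianBlur(cv2.Canny(im,40,110).astype(np.float32),(0,0),1.2)
a=np.linspace(0,2*np.pi,90);e=np.linspace(-1,1,80)
C=[(sx*86,y,z) for sx in(-1,1) for y in e*125 for z in(12.5,) if not(sx==1 and y>20)]+[(x,sy*129,12.5) for sy in(-1,1) for x in e*80]
C+=[(cx+R*np.cos(q),R*np.sin(q),22) for cx,R0 in((42,21),(-42,25)) for R in(R0,R0+3) for q in a]
def cost(p):
    T=trayP(p);q=proj('wrist',np.array([T(*c) for c in C]),cal)
    return -cv2.remap(g,q[:,0].astype(np.float32)[None],q[:,1].astype(np.float32)[None],1).mean()
rr=minimize(cost,r.x,method='Nelder-Mead',options=dict(initial_simplex=np.vstack([r.x,r.x+[.003,0,0],r.x+[0,.003,0],r.x+[0,0,.015]])));print(rr.x,rr.fun)
p=rr.x;res['tray']=p.tolist();json.dump(res,open('res.json','w'))
v=cv2.resize(im[25:215,200:450],None,fx=3.1,fy=3.1,interpolation=2)
for c in C: 
    q=proj('wrist',trayP(p)(*c),cal)[0];cv2.circle(v,tuple(int(k) for k in ((q-[200,25]+.5)*3.1)),0,(0,0,255),-1)
cv2.imwrite('pics/fit2.png',v)
E
python3 run1.py
```

```text
oil (array([0.3747, 0.2224]), np.float64(0.288169806704184))
can (array([0.4822, 0.1644]), np.float64(0.2195950911228689))
eye (array([0.5093, 0.2691]), np.float64(0.2536082474226804))
white (array([0.4844, 0.4099, 3.0302]), np.float64(0.0988816091474356))
teal (array([0.4085, 0.3491, 2.7213]), np.float64(0.08386832958495194))
[ 0.5981 -0.1231 -0.1461] [ 1.6294  0.6995  1.9464  1.4673 -0.5625  1.4764 -1.4176 -1.4355 -1.3318
 -1.9348]
[ 0.5989 -0.1217 -0.1482] -68.62956237792969
```

View pics/fit1.png

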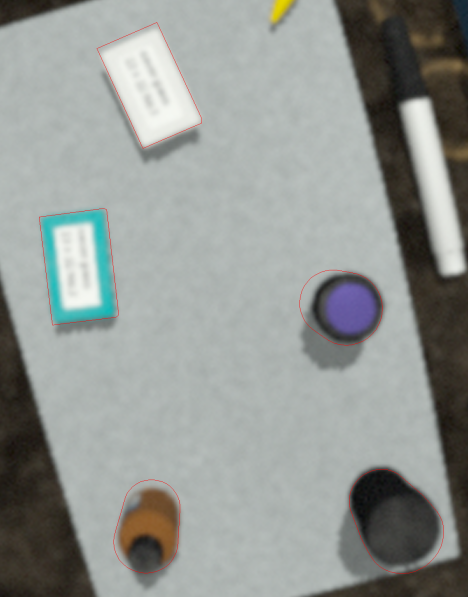

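View pics/fit2.png

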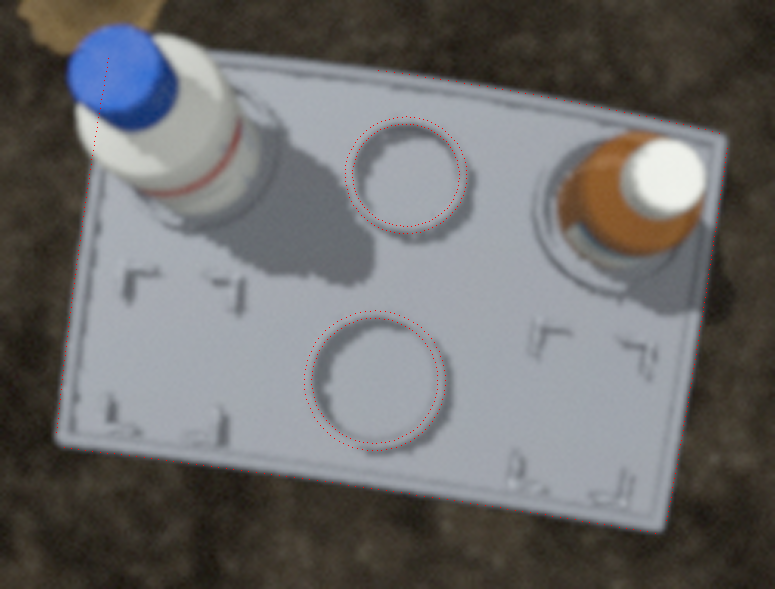

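The boxes, can and tray rings overlay well. The eyepiece (crop 348,308) and oil (146,552) hulls are loose, so I'll locate those by their top faces.

Run:
```python
from fit import *
np.set_printoptions(precision=4,suppress=True)
cal=L('wm.json');im=cv2.imread('pics/wm.png');hsv=cv2.cvtColor(im,cv2.COLOR_BGR2HSV)
m=((hsv[...,0]>105)&(hsv[...,0]<150)&(hsv[...,1]>60)&(hsv[...,2]>60));m[:146]=0;m[192:]=0;m[:,:368]=0;m[:,412:]=0
v,u=np.nonzero(m);print('eye top',u.mean(),v.mean(),m.sum(),at_z('wrist',u.mean(),v.mean(),.044,cal))
f=lambda a,b:(240+a/2.34,35+b/2.34)
for n,a,b,z in[('eye rim',348,309,.044),('oil cap',146,553,.075),('can lid',401,527,.062)]: print(n,at_z('wrist',*f(a,b),z,cal))
b=cv2.inRange(hsv,(3,90,60),(22,255,255));b[:235]=0;b[292:]=0;b[:,:280]=0;b[:,330:]=0
v,u=np.nonzero(b);print('brown',u.min(),u.max(),v.min(),v.max(),u.mean(),v.mean())
for n,P in[('o',PO([.3747,.2224])),('o2',PO([.371,.225]))]: q=proj('wrist',P,cal);print(q.min(0),q.max(0))
# cross-check in scene & side
for c,eb,ob in[('scene',[315,258,326,274],[370,263,380,290]),('side',[308,244,326,267],[369,244,384,279])]:
  for p in([.3747,.2224],[.370,.225]): q=proj(c,PO(p));print(c,'oil',p,q.min(0),q.max(0),ob)
  for p in([.5093,.2691],[.507,.264]): q=proj(c,PE(p));print(c,'eye',p,q.min(0),q.max(0),eb)
```

```text
eye top 389.6120906801008 166.41813602015114 397 [0.5112 0.268  0.044 ]
eye rim [0.5101 0.2679 0.044 ]
oil cap [0.3761 0.2215 0.075 ]
can lid [0.4827 0.1685 0.062 ]
brown 291 314 244 274 304.2910284463895 258.2582056892779
[287.9333 239.4895] [316.3676 279.3684]
[283.8292 239.1801] [312.73   279.0176]
scene oil [0.3747, 0.2224] [367.7639 261.1881] [380.6811 288.7085] [370, 263, 380, 290]
scene oil [0.37, 0.225] [368.7217 262.5369] [381.6979 290.0973] [370, 263, 380, 290]
scene eye [0.5093, 0.2691] [313.3796 256.5171] [326.9542 277.4977] [315, 258, 326, 274]
scene eye [0.507, 0.264] [315.3271 255.7987] [328.848  276.7534] [315, 258, 326, 274]
side oil [0.3747, 0.2224] [365.6371 245.0019] [380.3389 277.0159] [369, 244, 384, 279]
side oil [0.37, 0.225] [366.7331 246.0783] [381.5209 278.1991] [369, 244, 384, 279]
side eye [0.5093, 0.2691] [307.8285 244.2697] [322.1579 266.409 ] [308, 244, 326, 267]
side eye [0.507, 0.264] [309.8634 243.7622] [324.1994 265.8511] [308, 244, 326, 267]
```

```bash
cat > pp.py <<'E'
from fit import *
np.set_printoptions(precision=4,suppress=True)
res=json.load(open('res.json'));res.update(oil=[.3755,.222],eye=[.510,.268],can=[.4825,.1655])
T=trayP(res['tray']);YP=180+np.degrees(res['tray'][2]);G=arm.grasp_offset
def pick(xy,gz,yaw,pre=.7,sq=40,up=.2):
    R=Rz(yaw);x,y=xy[:2]
    effector.move_gripper(pre)
    arm.move_ptp([x,y,gz-G+.07],R)
    arm.move_linear([x,y,gz-G],velocity=.12)
    effector.move_gripper(0,squeeze=sq)
    s=state();print('grip',s['width'],s['finger_force'],s['ft_force'],s['time_s'])
    arm.move_linear([x,y,up],velocity=.3);s=state();print('lifted',s['width'],s['finger_force'])
def place(u,v,gz,rel,yaw=None,up=.2):
    R=Rz(YP if yaw is None else yaw);x,y,_=T(u,v,0)
    arm.move_ptp([x,y,up],R)
    arm.move_linear([x,y,gz-G+.03],velocity=.25)
    arm.move_linear([x,y,gz-G],velocity=.06);s=state();print('down',s['ft_force'],s['width'])
    effector.move_gripper(rel)
    arm.move_linear([x,y,up],velocity=.3);print('t',state()['time_s'])
E
python3 - <<'E'
from pp import *
pick(res['oil'],.040,200)
place(42,0,.0465,.62)
snap('scene','s1.png');snap('side','d1.png');c=viewer.calibration('wrist');snap('wrist','w1.png');json.dump({k:np.array(x).tolist() for k,x in c.items()},open('pics/w1.json','w'))
a=[cv2.imread('pics/s1.png')[120:240,310:450],cv2.imread('pics/d1.png')[130:250,300:440]]
cv2.imwrite('pics/v1.png',np.vstack([np.hstack([cv2.resize(i,(320,274)) for i in a]),cv2.resize(cv2.imread('pics/w1.png'),(640,320))]) if 0 else np.hstack([cv2.resize(np.vstack(a),(300,514),interpolation=2),cv2.resize(cv2.imread('pics/w1.png'),(500,514))[:, :]]))
E
```

```text
grip 0.34310260022990946 39.23693060874939 [-1.8694 -0.9086  6.4043] 9.2667
lifted 0.33845867625950593 39.439812898635864
down [-2.0358  0.2372  7.8343] 0.3409476117553448
t 14.075
```

View pics/v1.png

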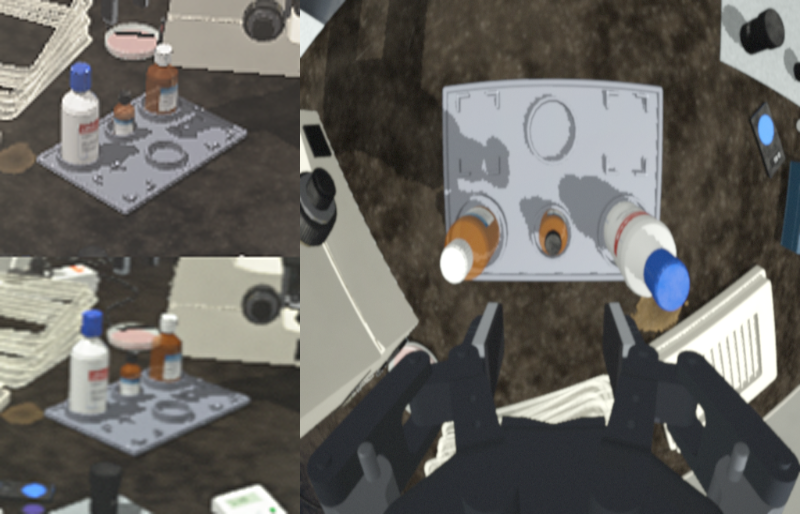

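The oil stands in its well, with both large bottles undisturbed (composite, wrist part around (555,235)). I'll re-check the tray fit from this second viewpoint.

Run:
```python
from pp import *
p0=np.array(res['tray'])
a=np.linspace(0,2*np.pi,90)
def run(k,C,z=1.2):
    cal=L(k+'.json');g=cv2.GaussianBlur(cv2.Canny(cv2.imread('pics/'+k+'.png'),40,110).astype(np.float32),(0,0),z)
    def cost(p):
        Tt=trayP(p);q=proj('wrist',np.array([Tt(*c) for c in C]),cal)
        return -cv2.remap(g,q[:,0].astype(np.float32)[None],q[:,1].astype(np.float32)[None],1).mean()
    r=minimize(cost,p0,method='Nelder-Mead',options=dict(initial_simplex=np.vstack([p0,p0+[.004,0,0],p0+[0,.004,0],p0+[0,0,.02]])));print(k,r.x,r.fun,cost(p0))
e=np.linspace(-1,1,80)
E_=[(sx*86,y,12.5) for sx in(-1,1) for y in e*125]+[(x,sy*129,12.5) for sy in(-1,1) for x in e*80]
E0=[(sx*86,y,0) for sx in(-1,1) for y in e*125]+[(x,sy*129,0) for sy in(-1,1) for x in e*80]
Rg=[(cx+R*np.cos(q),R*np.sin(q),22) for cx,R0 in((42,21),(-42,25)) for R in(R0,R0+3) for q in a]
for k in('wt','w1'):
    for C in(E_,E0,E_+Rg,Rg): run(k,C)
cal=L('w1.json');b=cv2.cvtColor(cv2.imread('pics/w1.png'),cv2.COLOR_BGR2HSV)[210:240,425:470]
v,u=np.nonzero(b[...,2]<70)
# oil black cap centre at z=.008+.073
print('oil cap approx',at_z('wrist',(555-300)*1.28,242*480/514,.081,cal),'well',T(42,0,81))
```

```text
wt [ 0.5994 -0.1216 -0.1499] -72.49372863769531 -70.84288
wt [ 0.5983 -0.1173 -0.1499] -60.2902946472168 -47.323463
wt [ 0.599  -0.1217 -0.1502] -68.18623352050781 -68.10564
wt [ 0.5965 -0.123  -0.1105] -74.4107894897461 -65.67254
w1 [ 0.5991 -0.1219 -0.1497] -65.76729583740234 -64.778915
w1 [ 0.6029 -0.1229 -0.1454] -59.70720291137695 -42.623383
w1 [ 0.5991 -0.1219 -0.15  ] -61.95355987548828 -61.422344
w1 [ 0.5989 -0.1219 -0.1546] -58.84978485107422 -58.438725
oil cap approx [ 0.6346 -0.1245  0.081 ] well [ 0.6405 -0.1279  0.081 ]
```

Run:
```python
from pp import *
cal=L('w1.json');im=cv2.imread('pics/w1.png')
q=proj('wrist',T(42,0,81),cal)[0];print(q,proj('wrist',PO(T(42,0,0)[:2],.008),cal).round(1).max(0))
x0,y0=(q-40).astype(int);v=cv2.resize(im[y0:y0+80,x0:x0+80],None,fx=6,fy=6,interpolation=2)
t=np.linspace(0,6.28,60)
for r,z,c in((8,81,(0,255,0)),(15,66,(0,255,255)),(15,8,(255,255,0)),(21,22,(0,0,255)),(24,22,(0,0,255))):
    pts=proj('wrist',np.array([T(42+r*np.cos(k),r*np.sin(k),z) for k in t]),cal)
    cv2.polylines(v,[((pts-[x0,y0]+.5)*6).astype(np.int32)],True,c,1)
cv2.imwrite('pics/oil.png',v)
```

```text
[323.0461 234.4586] [342.8 248.5]
```

View pics/oil.png

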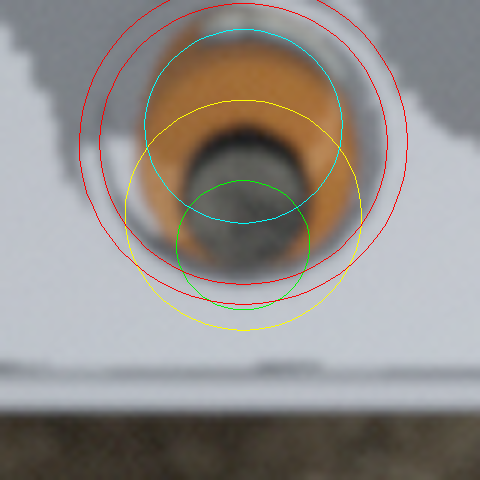

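The oil is centred sideways but looks about 5 mm towards the robot, though its height makes that ambiguous. I'll look from straight above the well, where parallax vanishes, and do the same over the can and the eyepiece.

```bash
cat >> pp.py <<'E'
def over(xy,yaw,fn,z=.22):
    R=Rz(yaw);p=np.array([xy[0],xy[1],0])-.0648*R[:,0];p[2]=z
    arm.move_ptp(p,R);arm.sleep(.15)
    c={k:np.array(x).tolist() for k,x in viewer.calibration('wrist').items()};im=snap('wrist',fn)
    json.dump(c,open('pics/'+fn[:-4]+'.json','w'));return im[:,:,::-1].copy(),c
def draw(im,c,xy,circ,half=45,k=6):
    q=proj('wrist',[xy[0],xy[1],.03],c)[0];x0,y0=(q-half).astype(int);x0,y0=max(x0,0),max(y0,0)
    v=cv2.resize(im[y0:y0+2*half,x0:x0+2*half],None,fx=k,fy=k,interpolation=2)
    for r,z,col in circ:
        pts=proj('wrist',np.array([[xy[0]+r*np.cos(a),xy[1]+r*np.sin(a),z] for a in t]),c)
        cv2.polylines(v,[((pts-[x0,y0]+.5)*k).astype(np.int32)],True,col,1)
    return v
E
python3 - <<'E'
from pp import *
g,y,r=(0,255,0),(0,255,255),(0,0,255)
w=T(42,0,0)[:2]
im,c=over(w,YP,'o1.png');print(ray('wrist',320,240,c)[0],w)
a=draw(im,c,w,[(.008,.081,g),(.015,.066,y),(.021,.022,r),(.024,.022,r)],30,9)
im,c=over(res['can'],200,'o2.png');b=draw(im,c,res['can'],[(.019,.062,g),(.017,.002,y)],30,9)
im,c=over(res['eye'],200,'o3.png');d=draw(im,c,res['eye'],[(.017,.044,g),(.017,.002,y)],30,9)
f=lambda i:cv2.resize(i,(266,266))
cv2.imwrite('pics/tri.png',np.hstack([f(a),f(b),f(d)]));print(state()['time_s'])
E
```

```text
[ 0.6389 -0.1275  0.3611] [ 0.6405 -0.1279]
17.0583
```

View pics/tri.png

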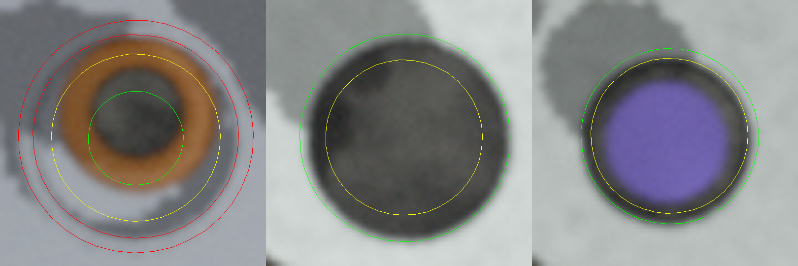

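The can and eyepiece estimates hold (about 1 mm off). The oil is truly about 4–5 mm towards the robot (cap at (137,113) against the ideal (136,138)), so I'll regrip it, shift it and look again.

```bash
cat >> pp.py <<'E'
def oilpos(fn):
    c=L(fn+'.json');im=cv2.imread('pics/'+fn+'.png');w=T(42,0,0);q=proj('wrist',[w[0],w[1],.05],c)[0].astype(int)
    hsv=cv2.cvtColor(im,cv2.COLOR_BGR2HSV);b=cv2.inRange(hsv,(3,90,40),(22,255,255))
    m=np.zeros_like(b);m[q[1]-25:q[1]+25,q[0]-25:q[0]+25]=b[q[1]-25:q[1]+25,q[0]-25:q[0]+25]
    h=cv2.convexHull(np.argwhere(m)[:,::-1].astype(np.int32));(cx,cy),r=cv2.minEnclosingCircle(h)
    M=cv2.moments(h);u,v=M['m10']/M['m00'],M['m01']/M['m00'];p=at_z('wrist',u,v,.062,c)
    cc,ss=np.cos(res['tray'][2]),np.sin(res['tray'][2]);d=p-w;print('oil',p,'off tray mm',1e3*np.array([cc*d[0]+ss*d[1],-ss*d[0]+cc*d[1]]),r);return p
E
python3 - <<'E'
from pp import *
p=oilpos('o1');w=T(42,0,0);R=Rz(YP)
effector.move_gripper(.62)
arm.move_ptp([p[0],p[1],.2],R);arm.move_linear([p[0],p[1],.0465-G],velocity=.2)
effector.move_gripper(0,squeeze=40);print(state()['width'])
arm.move_linear([p[0],p[1],.0505-G],velocity=.05)
arm.move_linear([w[0],w[1],.0505-G],velocity=.05)
arm.move_linear([w[0],w[1],.0465-G],velocity=.05);s=state();print(s['ee_pos'],s['orientation'],s['ft_force'])
effector.move_gripper(.62);arm.move_linear([w[0],w[1],.22],velocity=.3)
over(w[:2],YP,'o4.png');oilpos('o4');print(state()['time_s'])
E
```

```text
oil [ 0.6363 -0.1267  0.062 ] off tray mm [-4.2911  0.5704] 17.73574447631836
0.34035687981060214
[ 0.6414 -0.1281  0.0293] [[-0.989   0.1476  0.0018]
 [ 0.1476  0.989  -0.0005]
 [-0.0018 -0.0002 -1.    ]] [-3.0725  0.7383  9.5535]
oil [ 0.6397 -0.1271  0.062 ] off tray mm [-0.8448  0.6259] 17.56597328186035
22.6417
```

Run:
```python
from pp import *
pick([.4827,.1657],.050,200)
place(-42,0,.0565,.75)
pick([.511,.2683],.024,200,pre=.75)
place(-42,85,.0305,.62)
im,c=over(T(-42,0,0)[:2],YP,'o5.png');a=draw(im,c,T(-42,0,0)[:2],[(.019,.068,(0,255,0)),(.025,.022,(0,0,255))],30,9)
im,c=over(T(-42,85,0)[:2],YP,'o6.png');b=draw(im,c,T(-42,85,0)[:2],[(.017,.05,(0,255,0))],40,7)
W=res['white'];im,c=over(W[:2],np.degrees(W[2])+90,'o7.png')
q=proj('wrist',box(*W,.002),c)
d=draw(im,c,W[:2],[],50,6);q0=(proj('wrist',[W[0],W[1],.03],c)[0]-50).astype(int)
cv2.polylines(d,[((q[4:]-q0+.5)*6).astype(np.int32)],True,(0,0,255),1)
f=lambda i:cv2.resize(i,(266,266))
cv2.imwrite('pics/tri2.png',np.hstack([f(a),f(b),f(d)]));print(state()['time_s'])
```

```text
grip 0.42918088253296693 39.94542360305786 [-1.8474  0.0613  5.9827] 25.4083
lifted 0.4331578323614652 40.12281596660614
down [-2.3086  0.0152  5.9047] 0.43165441651509556
t 29.6333
grip 0.38036368015280275 39.73256707191467 [-0.3803 -0.5645  6.4167] 32.4667
lifted 0.38192291555546953 39.76561367511749
down [-6.2715  1.3153 10.3842] 0.38606595308247094
t 36.975
40.45
```

View pics/tri2.png

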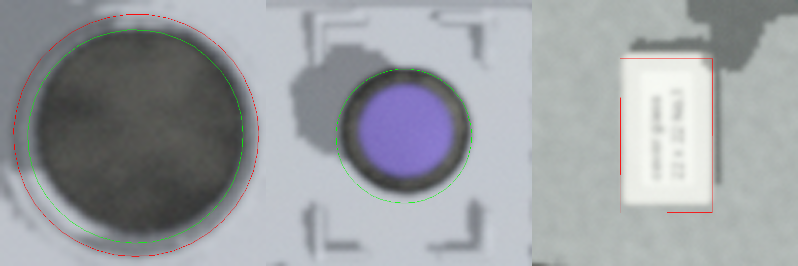

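The can and eyepiece sit within about 1.5 mm of centre. The white box is about 2 mm off the model along its length. I'll measure both boxes the same way from straight above, then stack them.

```bash
cat >> pp.py <<'E'
def boxpos(fn,guess,teal,z=.017):
    c=L(fn+'.json');im=cv2.imread('pics/'+fn+'.png');hsv=cv2.cvtColor(im,cv2.COLOR_BGR2HSV)
    m=((hsv[...,2]>205)|((hsv[...,1]>80) if teal else False)).astype(np.uint8)
    q=proj('wrist',[guess[0],guess[1],z],c)[0].astype(int);n=np.zeros_like(m);s=np.s_[q[1]-45:q[1]+45,q[0]-45:q[0]+45];n[s]=m[s]
    n=cv2.morphologyEx(n,cv2.MORPH_CLOSE,np.ones((7,7),np.uint8));k,l,st,_=cv2.connectedComponentsWithStats(n);i=1+np.argmax(st[1:,4])
    r=cv2.minAreaRect(np.argwhere(l==i)[:,::-1].astype(np.float32));P=np.array([at_z('wrist',*u,z,c) for u in cv2.boxPoints(r)])
    e=[P[1]-P[0],P[2]-P[1]];e.sort(key=np.linalg.norm);sh=e[0]
    print(fn,P.mean(0),[np.linalg.norm(x) for x in e],np.degrees(np.arctan2(sh[1],sh[0]))%180);return P.mean(0),np.degrees(np.arctan2(sh[1],sh[0]))%180
E
python3 - <<'E'
from pp import *
W,B=res['white'],res['teal'];print(W,np.degrees(W[2]),B,np.degrees(B[2]))
pw,aw=boxpos('o7',W,False)
over(B[:2],np.degrees(B[2])+90,'o8.png');pb,ab=boxpos('o8',B,True)
print(state()['time_s'])
E
```

```text
[0.48443438478795053, 0.4099376899672593, 3.0301653664469215] 173.6156867241211 [0.40847200378605025, 0.34912029570603775, 2.721287562671584] 155.91829218252425
o7 [0.4837 0.4076 0.017 ] [np.float64(0.030214442516604656), np.float64(0.05222554381679487)] 173.53134451800673
o8 [0.4084 0.3489 0.017 ] [np.float64(0.030229306845106007), np.float64(0.05318889939687321)] 155.95138396492004
41.0917
```

Run:
```python
from pp import *
pick([.4084,.3489],.0237,155.95+90,pre=.65,sq=30)
place(-42,-85,.0300,.6)
pick([.4837,.4077],.0237,173.6+90,pre=.65,sq=30)
place(-42,-85,.0451,.6)
w=T(-42,-85,0)[:2]
im,c=over(w,YP,'o9.png');b=draw(im,c,w,[],45,6)
q0=(proj('wrist',[w[0],w[1],.03],c)[0]-45).astype(int)
P=lambda z:((proj('wrist',np.array([T(-42+u,-85+v,z) for u,v in((-27,-16),(27,-16),(27,16),(-27,16))]),c)-q0+.5)*6).astype(np.int32)
cv2.polylines(b,[P(38)],True,(0,0,255),1)
over(T(42,0,0)[:2],YP,'o10.png');oilpos('o10')
arm.move_linear([.45,-.05,.3],velocity=.3)
s=snap('scene','s2.png')[120:230,315:435,::-1];d=snap('side','d2.png')[140:250,305:425,::-1]
print(state()['time_s'],state()['ft_force'])
f=lambda i:cv2.resize(i,(266,244),interpolation=2)
cv2.imwrite('pics/fin.png',np.hstack([f(b),f(s),f(d)]))
```

```text
grip 0.3656173266263947 30.659835934638977 [-0.4284  0.3915  6.0519] 43.0583
lifted 0.36521410916562874 29.935630559921265
down [-4.7318  1.2011 11.1157] 0.3647022754638686
t 48.4333
grip 0.3622775731519452 31.134325861930847 [-1.0927  0.3675  5.2067] 51.95
lifted 0.36174674468364104 30.482556223869324
down [-3.3027  1.8271  6.9538] 0.3703141058701948
t 57.3667
oil [ 0.6398 -0.1272  0.062 ] off tray mm [-0.7484  0.516 ] 17.50533676147461
59.875 [ 0.7507  0.2911 -0.5203]
```

View pics/fin.png

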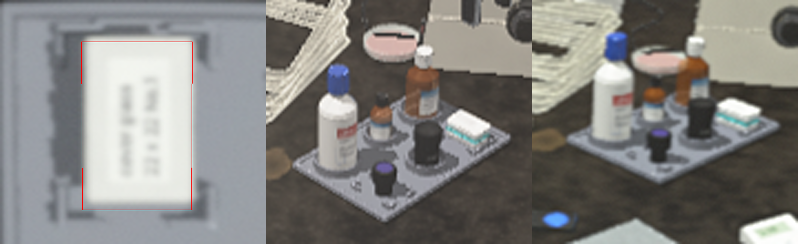

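The white box lies squarely over the teal one in the middle of its pocket (left panel, centre (137,122)). The oil, can, eyepiece and both bottles all stand in their places, and the arm is clear.

```bash
python3 -c "
from station import ticket;print(ticket.sign_off())"
```

```text
the job is handed in; nothing more can be done
None
```

The tray is filled as asked and the job is handed in at about 60 s of the 141 s allowed: the oil (regripped once to centre it), the can and the eyepiece each measured within about 1.5 mm of centre, the white box sits squarely on the blue-green one, and both large bottles are still in their wells.

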